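# Open an empty cheese lane for restocking and hold its spring pusher back

## Robot

A 6-joint arm with a two-finger parallel gripper is mounted at the origin on the work surface. World frame = base frame: x ahead of the robot, y to its left, z up, the work surface at z = 0. Lengths are in m, angles in rad, forces in N, time in s.
With the tool pointing down it reaches from about 0.3 to 0.75 m from the base axis. Payload 8.5 kg.
Tool frame: the origin (TCP) lies at the very end of the fingers, on their centre line; the grasp point (between the pads) lies 19 mm behind it; z points along the fingers, y is the line along which they close (so a half turn about z gives the same grasp; the last joint's range is limited). The gripper opens to 85 mm and grips with 20 to 120 N. Pads are 22 mm wide; open, the fingers measure 114 mm over their backs; the gripper's body (76 mm by 85 mm) begins 54 mm behind the grasp point. The pads swing forward as they close: fully open they stand 13 mm farther back than shut.
Start: joints at [1.036, 0.381, 1.297, -0, 1.464, -0.215], TCP at [0.173, 0.522, 0.231] pointing down, gripper open.
Joint ranges: [-3.11, 3.11], [-0.89, 2.33], [0.22, 2.48], [-1.42, 4.56], [0.17, 2.85], [-2.88, 2.88]. Speed limits (rad/s): [2.39, 2.39, 3.14, 3.14, 3.14, 3.14].

## Interface

Orientations are given as a 3x3 rotation matrix whose columns are the frame's x, y, z axes.
In Python, from plant import robot, camera, ticket, recognise, outline_of, tip_of gives the robot as it stands. The module is installed in compiled form; this text tells all that it offers.
- The arm moves only by the tool move_arm, never from a script. Its argument "plan" is text: rows parted by semicolons, each of 6 numbers parted by spaces: the shift along the tool's x, y, z in m, then the turn, a rotation vector about the tool's x, y, z in rad. A call has 1 to 5 rows; each row shifts and turns the commanded pose from where the row before left it, along the tool's axes as they then stand; what a row does not reach is not made up. A row lasts 1/10 s, in which the tool goes at most 50 mm and 8.59 degrees, less where a joint would pass 70% of its speed; a pose out of reach is approached as far as the arm can. A call is refused whole if a number of a shift passes 0.05 or a number of a turn 0.15, either way. A call with a gripper value outside its range is refused whole. "grip" is the finger opening in m, from 0 to 0.0854, set as the call begins (left out, the last holds). The fingers move at their own pace and stop on an object; "newtons" is the grip in N (left out, the last holds). Time passes only in rows, so rows that do not move let the fingers close. It gives the time, the measured TCP pose, the force, the opening and the grip force at its end, in the units of the state.
- robot.get_state(): the state, without advancing time (a new reading comes with each control period).
- camera(name): name is "side" or "top"; returns a dict with "image" (384x512x3 uint8, blue, green, red), "mtx" (3x3 intrinsics, pixels), "R" (3x3) and "t" (3): a world point X has camera coordinates R X + t. Camera axes: x right, y down, z forward; pixel columns grow to the right and rows downward; lengths in m; the calibration is good to about 2 mm. A picture is of the moment at which its call begins. There is no depth.
- ticket.sign_off(): hands the job in; it is judged then, once.
Trained networks look in a picture, given as the dict that the camera call returned (one of the last four; its "shot" number tells which), for a name from the list of things; names that differ only in an ending like _2 or _b are one class to them, and where a whole thing is asked for, a point or a joint stands for the part that bears it (a point fixed in the world has none). Each returns a list of dicts, best first, with "conf" (0 to 1); they miss things now and then, are a little off and sometimes report something else, mostly with a low value. They report only what shows in the picture. A call takes as long as a camera call. They do not tell look-alikes from the thing itself.
- recognise(picture, thing): "location" ([column, row] in pixels, amid what is visible of it).
- outline_of(picture, thing): "mask" (384x512 bool, what is visible of it) and "location" ([column, row] in pixels, amid what is visible of it).
- tip_of(picture, thing): "location" ([column, row] in pixels: a listed point, or the origin of a listed thing).
The state is a dict: "time_s": time; "q": joint angles; "joint_velocities": joint speeds; "joint_efforts": joint torques, N m; "position": TCP position; "eef_rot": TCP orientation; "ft_force": force on the tool from outside, world axes, zero at the start; "moment": the same for the moment, N m; "opening": opening from 0.0 (shut) to 1.0 (fully open); "grasp_force": force on a finger pad.
Only numpy, scipy, OpenCV 4.12 (cv2) and the standard library are available. Lean on these libraries where they do the work, as an engineer would, in place of code of your own. Each camera call takes 0.05 s, during which the arm holds its last target. There are 200 camera calls.

## Task

Get the empty lane of the display stand ready so that I can restock it from the customer side: slide its front pane straight up out of the slotted posts and set it down, not dropped, standing in a free gap of the board rack. Then draw that lane's spring pusher back until its front face is level with the load line, and finish while still holding it there with the gripper, never letting it snap back. Leave the full lane and the other things on the counter as they are.

Things in the scene. Friction and masses are not known exactly. Their poses are not given: they have to be found in the camera images.
- stand: Dark wooden base board, fixed on the counter, 300 x 222 x 12 mm high, carrying two lanes side by side (one full of cheese, one empty; either may be the left one). Origin: centre of its underside. Its x axis points to the customers (away from the robot, up to 0.25 rad off), the lanes run along it.
- lane_empty: The lane to be restocked, fixed: grey track 286 mm long (its x -160 to +126 mm), 104 mm wide, floor 8 mm above its origin. Clear divider walls along both sides, 3 mm thick, inner faces at y +-49 mm, tops 63 mm above the origin. Origin: on the underside (on top of the stand, 12 mm above the counter); x to the customers, z up. It holds a front pane and a spring pusher, no cheese.
- pane_slots (a point): Middle between the tops of the two steel posts at the customer end of the empty lane, 75 mm above the counter, at lane x = +112 mm. Each post has a vertical slot 10 mm wide (along x), open at the top and down to the lane floor, in which a side edge of the pane stands; inner faces of the posts at y +-43 mm.
- pane_empty: Front pane of the empty lane, loose, about 80 g: clear sheet 6 mm thick (x), 94 mm wide (y), 80 mm high overall, its top 14 mm covered by a steel edge trim 9 mm thick. Stands upright in the post slots on the lane floor (20 mm above the counter), 2 mm play. Origin: middle of its bottom edge; x its normal, z up. 50 mm of free space behind it to the pusher at rest, nothing before it.
- pusher_empty_grip (a point): Centre of the pull bead along the top of the empty lane's pusher, 93 mm above the counter: white bead 12 mm thick along lane x, 60 mm wide (y), 14 mm high. The paddle under it is 5 mm thick, 80 mm wide, and flush with the bead's front (customer side) face, 6 mm ahead of this point. Behind the paddle's foot a roll spring rises 29 mm above the lane floor.
- pusher_empty (a joint): Travel of the empty lane's pusher in m: 0 = at its front stop, growing as it is drawn back (towards lane -x, the robot's side), limit 0.165. The front face is level with the load line at 0.110. A spring always drives it forward: 3.0 N at 0, 4.7 N at 0.110; it shoots back when let go.
- load_line (a point): Point in the middle of the empty lane above its load line, 93 mm above the counter. The load line is a black line 3 mm wide across the lane's floor and both dividers, at lane x = -51 mm. The front face of the pusher belongs level with it (the grip point is then 6 mm behind it).
- lane_full: The neighbouring lane, same make and axes, filled with five D-shaped slabs of cheese (75 mm high, 75 mm wide, 32 mm thick) between its pane and its own pusher. Leave alone.
- pane_full: Front pane of the full lane, same as the other. Leave alone.
- pusher_full (a joint): Travel of the full lane's pusher in m, about 0.11 behind its row of cheese. Leave alone.
- rack: Steel board rack, fixed, left or right of the stand: base plate 184 x 120 x 6 mm; seven wire hoops (6 mm wire, 76 mm wide along y, tops 46 mm above the counter) every 26 mm along its x leave six gaps of 20 mm. The two at its -x end (robot side) hold boards 137 and 122 mm high; those at x = -13, 13, 39, 65 mm are free. Origin: centre of underside; x away from the robot within 0.3 rad.
- rack_slot (a point): Floor of the free gap at rack x = +39 mm (middle of the gap, on top of the base plate, 6 mm above the counter). A pane standing there has its width along the rack's y.
- small_wheel: Small yellow waxed cheese wheel, 110 mm across, 48 mm high, loose bystander on the other side of the stand. Origin: centre of its underside.
- chutney_jar: Jar of amber glass with steel lid, 62 mm across, 72 mm high, standing loose on the counter. Bystander. Origin: centre of its underside.
- spare_piece: D-shaped slab of cheese lying flat on the counter, 75 x 75 x 32 mm, loose. Bystander. Origin: its underside, near the middle.
There are look-alikes about, which are no part of the job. Leave any pink or turquoise look-alike of the pane_empty alone.

How it is judged:
By the outcome, as a careful person would: the job done as asked, in the order asked, and still so for the second after the job is handed in, while the arm keeps its last pose, push and grip.
It also fails if it takes over 59 s, if anything falls off the work surface, if the arm or the gripper's body presses on something with over 40 N, if the wrist force passes 120 N, or if a joint passes its speed limit or range.

## Working session

There is one attempt and no reset: what is moved stays moved. The work goes in short steps, Python scripts to look and compute and a tool call to move; the robot and the scene stay as the last step left them, time stands still between calls to the robot, and variables do not carry over. Pictures are saved under pics/ and viewed, at most 10 in all, crops included, and the job is handed in when it is done.

Besides the shell and the picture viewer there is one more tool, called after "Emit:" as a command line: name --argument value ..., lists and objects as JSON in quotes. move_arm: Moves the arm, as the interface text tells. Its arguments: {"type":"object","properties":{"plan":{"type":"string"},"grip":{"type":"number"},"newtons":{"type":"number"}},"required":["plan"]}

```bash
mkdir -p pics; cat > h.py <<'E'
import numpy as np, cv2
from plant import robot, camera, ticket, recognise, outline_of, tip_of
def proj(p,X):
    c=p["R"]@np.asarray(X,float)+p["t"]; u=p["mtx"]@c; return u[:2]/u[2]
def onplane(p,px,z):
    d=p["R"].T@np.linalg.solve(p["mtx"],[px[0],px[1],1.]); o=-p["R"].T@p["t"]
    return o+d*(z-o[2])/d[2]
def tri(ps,pxs):
    A=[];b=[]
    for p,px in zip(ps,pxs):
        d=p["R"].T@np.linalg.solve(p["mtx"],[px[0],px[1],1.]); d/=np.linalg.norm(d); o=-p["R"].T@p["t"]
        M=np.eye(3)-np.outer(d,d); A.append(M); b.append(M@o)
    X=np.linalg.lstsq(np.vstack(A),np.hstack(b),rcond=None)[0]
    return X,[np.linalg.norm(proj(p,X)-px) for p,px in zip(ps,pxs)]
E
python3 - <<'E'
from h import *
np.set_printoptions(precision=3,suppress=True)
P={n:camera(n) for n in("side","top")}
for n,p in P.items(): cv2.imwrite(f"pics/{n}0.png",p["image"]); print(n,-p["R"].T@p["t"],p["R"][2])
Z=dict(stand=0,lane_empty=.012,pane_slots=.075,pane_empty=.02,pusher_empty_grip=.093,load_line=.093,lane_full=.012,pane_full=.02,rack=0,rack_slot=.006,small_wheel=0,chutney_jar=0,spare_piece=0)
for k,z in Z.items():
    for n,p in P.items():
        print(k,n,[(round(r["conf"],2),np.round(r["location"]).astype(int).tolist(),onplane(p,r["location"],z)[:2]) for r in tip_of(p,k)[:3]])
print({k:v for k,v in robot.get_state().items() if k in("time_s","position","eef_rot","opening")})
E
```

```text
side [ 0.006 -0.614  0.697] [ 0.586  0.571 -0.575]
top [ 0.54  -0.004  1.152] [ 0.071  0.031 -0.997]
stand side [(0.53, [270, 202], array([0.708, 0.017]))]
stand top [(0.88, [272, 215], array([ 0.554, -0.017]))]
lane_empty side [(0.98, [251, 243], array([ 0.543, -0.075]))]
lane_empty top [(0.62, [293, 217], array([ 0.548, -0.073]))]
pane_slots side [(0.56, [290, 207], array([ 0.652, -0.098]))]
pane_slots top [(0.8, [306, 172], array([ 0.658, -0.099]))]
pane_empty side [(0.69, [295, 187], array([ 0.789, -0.002])), (0.59, [288, 222], array([ 0.659, -0.09 ])), (0.58, [231, 161], array([0.756, 0.227]))]
pane_empty top [(0.66, [174, 129], array([0.769, 0.243])), (0.52, [306, 174], array([ 0.659, -0.103]))]
pusher_empty_grip side [(0.83, [274, 209], array([ 0.6  , -0.093])), (0.7, [352, 262], array([ 0.582, -0.321]))]
pusher_empty_grip top [(0.63, [301, 195], array([ 0.601, -0.085]))]
load_line side [(0.82, [234, 226], array([ 0.493, -0.074])), (0.15, [124, 190], array([0.395, 0.219]))]
load_line top [(0.83, [290, 239], array([ 0.495, -0.061]))]
lane_full side [(0.91, [229, 219], array([0.
[... 417 characters left out ...]
0.96, [134, 236], array([0.49 , 0.341]))]
small_wheel side [(0.79, [313, 345], array([ 0.435, -0.351])), (0.71, [270, 208], array([ 0.685, -0.003]))]
small_wheel top [(0.72, [405, 262], array([ 0.44 , -0.361]))]
chutney_jar side [(0.66, [196, 178], array([0.639, 0.25 ])), (0.62, [267, 203], array([0.697, 0.018]))]
chutney_jar top [(0.7, [170, 180], array([0.637, 0.252]))]
spare_piece side [(0.67, [353, 259], array([ 0.682, -0.272]))]
spare_piece top [(0.79, [368, 170], array([ 0.677, -0.266]))]
{'time_s': 1.4, 'position': array([0.173, 0.522, 0.231]), 'eef_rot': array([[-0.949,  0.314, -0.   ],
       [ 0.314,  0.949, -0.   ],
       [ 0.   , -0.   , -1.   ]]), 'opening': 0.9971725478328217}
```

View pics/side0.png

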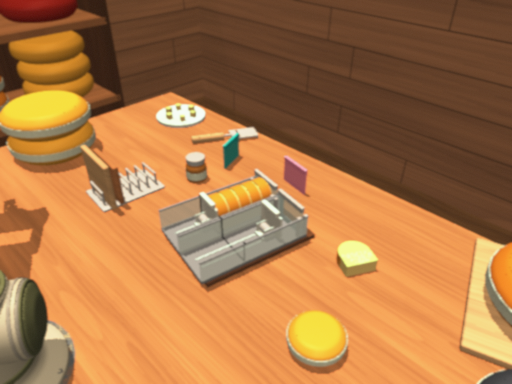

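View pics/top0.png

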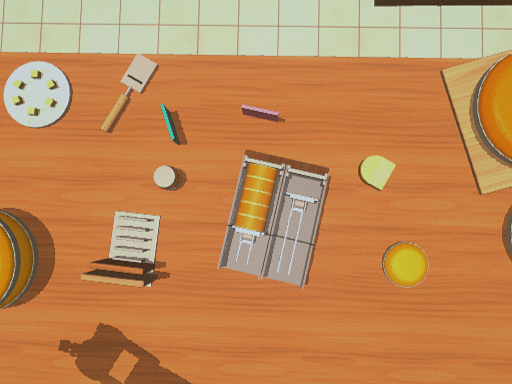

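The side picture shows the stand at the middle with the empty lane on the right, its pane at about (288,215). The rack is at (125,185), and there are pink (295,175) and turquoise (231,150) look-alikes. The top picture shows the empty lane's pane at (306,172), its pusher bead at (301,200) and the free rack gaps at (135,220–250).

What could be taken for pane_empty, in top-picture pixels:
- the full lane's pane at (263,160)
- the pink sheet at (260,112)
- the turquoise sheet at (170,125)
- the clear pane in the posts of the cheese-free lane at (306,172), which is the one I choose

Next I fit the poses and check them in a crop.

```bash
cat > fit.py <<'E'
from h import *
from scipy.optimize import least_squares
np.set_printoptions(precision=4,suppress=True)
P=[camera("side"),camera("top")]
def W(v,q): c,s=np.cos(v[2]),np.sin(v[2]); return [v[0]+c*q[0]-s*q[1],v[1]+s*q[0]+c*q[1],q[2]]
def near(p,k,X):
    r=[x["location"] for x in tip_of(p,k)]; r=[x for x in r if np.linalg.norm(x-proj(p,X))<12]
    return r[0] if r else None
def fit(pts,v0):
    ob=[(p,q,m) for p in P for k,q in pts.items() if (m:=near(p,k,W(v0,q))) is not None]
    s=least_squares(lambda v:np.hstack([proj(p,W(v,q))-m for p,q,m in ob]),v0,loss="soft_l1")
    print(s.x,"\n",s.fun.reshape(-1,2).round(1).tolist()); return s.x
L=fit(dict(lane_empty=(0,0,.012),pane_slots=(.112,0,.075),pusher_empty_grip=(.053,0,.093),load_line=(-.051,0,.093),pane_empty=(.112,0,.02)),[.546,-.074,-.2])
K=fit(dict(rack=(0,0,0),rack_slot=(.039,0,.006)),[.458,.344,-.1])
out=[]
def seg(im,p,v,a,b,c,s,o):
    A,B=[tuple(((proj(p,W(v,q))-o+.5)*s).astype(int)) for q in(a,b)]; cv2.line(im,A,B,c,1)
for i,(v,o,n) in enumerate([(L,(225,145),"lane"),(K,(85,200),"rack")]):
    p=P[1]; o=np.array(o); s=5
    w,h=(110,118) if i==0 else (110,100)
    im=cv2.resize(p["image"][o[1]:o[1]+h,o[0]:o[0]+w],None,fx=s,fy=s,interpolation=cv2.INTER_CUBIC)
    if i==0:
        for y in(-.049,.049): seg(im,p,v,(-.16,y,.075),(.126,y,.075),(0,0,255),s,o)
        seg(im,p,v,(.112,-.047,.1),(.112,.047,.1),(255,0,0),s,o)
        for x in(.047,.059): seg(im,p,v,(x,-.03,.1),(x,.03,.1),(0,255,0),s,o)
        seg(im,p,v,(-.051,-.049,.02),(-.051,.049,.02),(255,0,255),s,o)
    else:
        for x in(-.092,.092): seg(im,p,v,(x,-.06,.006),(x,.06,.006),(0,0,255),s,o)
        for y in(-.06,.06): seg(im,p,v,(-.092,y,.006),(.092,y,.006),(0,0,255),s,o)
        for x in(0,.026,.052,.078): seg(im,p,v,(x,-.038,.046),(x,.038,.046),(255,0,0),s,o)
    cv2.imwrite(f"pics/{n}1.png",im)
E
python3 fit.py
```

```text
[ 0.5428 -0.0804 -0.2061] 
 [[-0.2, -0.3], [-0.6, -0.3], [-2.8, 1.3], [-0.0, -0.2], [1.9, 4.4], [-0.5, -1.4], [-2.3, -1.9], [-0.4, 6.1], [3.1, -0.9], [4.9, 0.4]]
[ 0.4605  0.34   -0.0176] 
 [[2.2, 0.3], [-1.1, -0.1], [-0.8, 1.4], [0.5, -1.2]]
```

View pics/lane1.png

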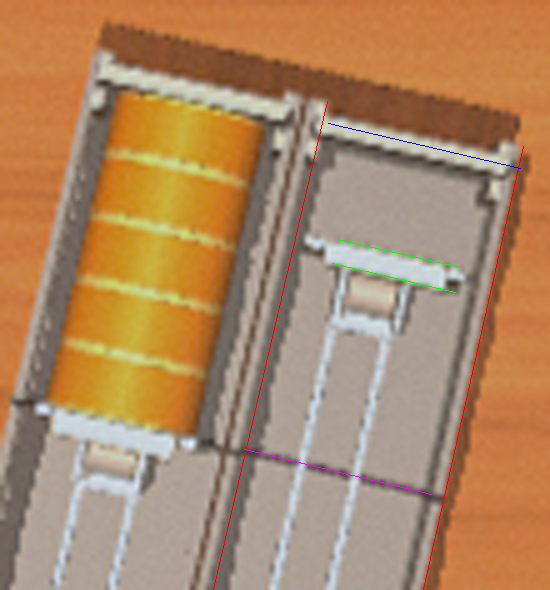

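View pics/rack1.png

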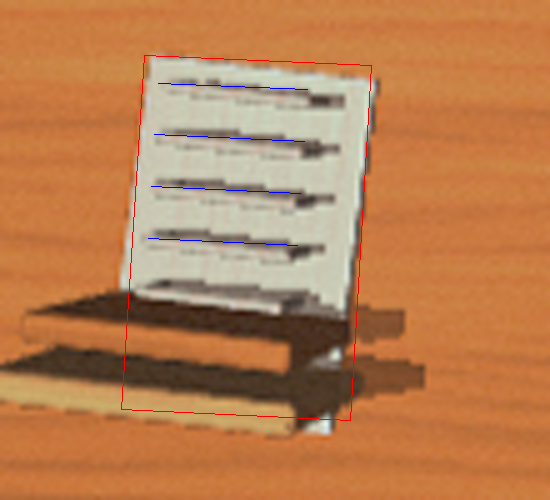

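The lane crop shows the chosen pane's clear-sheet trim at top-picture (308,174) in the empty lane. Its yaw of −0.206 fits. The bead and walls sit about 2 px left of the model, so I take the lane as (0.543, −0.076). The rack crop shows the free gaps clearly, tilted more than the fit gives, so its yaw is about −0.08 and the slot is near (0.497, 0.339).

Emit:
move_arm --plan "0 0 0 0 0 0.146; 0 0 0 0 0 0.146; 0 0 0 0 0 0.146; 0 0 0 0 0 0.146; 0 0 0 0 0 0.146" --grip 0.04 --newtons 30

```text
time_s: 2.7
position: [0.1729, 0.5221, 0.2313]
eef_rot: [[-0.492, 0.87, 0.0], [0.87, 0.492, -0.0], [-0.0, 0.0, -1.0]]
ft_force: [0.6, -0.3, 0.0]
opening: 0.465
grasp_force: 0.0
```

Emit:
move_arm --plan "0 0 0 0 0 0.146; 0 0 0 0 0 0.146; 0 0 0 0 0 0.146; 0 0 0 0 0 0.146; 0 0 0 0 0 0.146"

```text
time_s: 3.2
position: [0.1729, 0.5221, 0.2313]
eef_rot: [[0.213, 0.977, -0.0], [0.977, -0.213, -0.0], [-0.0, -0.0, -1.0]]
ft_force: [0.0, -0.1, -0.4]
opening: 0.474
grasp_force: 0.0
```

Emit:
move_arm --plan "-0.032 0.037 0 0 0 0; -0.032 0.037 0 0 0 0; -0.032 0.037 0 0 0 0; -0.032 0.037 0 0 0 0; -0.032 0.037 0 0 0 0"

```text
time_s: 3.7
position: [0.3215, 0.3256, 0.2315]
eef_rot: [[0.207, 0.978, 0.0], [0.978, -0.207, 0.0], [0.0, 0.0, -1.0]]
ft_force: [1.4, 0.8, -0.5]
opening: 0.466
grasp_force: 0.0
```

Emit:
move_arm --plan "-0.032 0.037 0 0 0 0; -0.032 0.037 0 0 0 0; -0.032 0.037 0 0 0 0; -0.032 0.037 0 0 0 0; -0.032 0.037 0 0 0 0"

```text
time_s: 4.2
position: [0.4694, 0.1304, 0.2316]
eef_rot: [[0.208, 0.978, 0.001], [0.978, -0.208, 0.0], [0.0, 0.001, -1.0]]
ft_force: [-0.3, 0.7, 0.3]
opening: 0.464
grasp_force: 0.0
```

Emit:
move_arm --plan "-0.032 0.037 0 0 0 0; -0.032 0.037 0 0 0 0; -0.032 0.037 0 0 0 0; -0.032 0.037 0 0 0 0; -0.032 0.037 0 0 0 0"

```text
time_s: 4.7
position: [0.6172, -0.0645, 0.2313]
eef_rot: [[0.208, 0.978, 0.0], [0.978, -0.208, 0.0], [0.0, 0.0, -1.0]]
ft_force: [0.5, 1.4, 1.1]
opening: 0.467
grasp_force: 0.0
```

Emit:
move_arm --plan "-0.030 0.005 0.03 0 0 0; 0 0 0.04 0 0 0; 0 0 0.02 0 0 0; 0 0 0 0 0 0; 0 0 0 0 0 0"

```text
time_s: 5.2
position: [0.6153, -0.093, 0.1422]
eef_rot: [[0.207, 0.978, 0.001], [0.978, -0.207, -0.0], [-0.0, 0.001, -1.0]]
ft_force: [-0.3, 0.2, 0.9]
opening: 0.469
grasp_force: 0.0
```

```bash
cat > chk.py <<'E'
from h import *
import sys
np.set_printoptions(precision=4,suppress=True)
P={n:camera(n) for n in("side","top")}
s=robot.get_state(); print(s["time_s"],s["position"],s["opening"])
for k in("pane_slots","pane_empty","pusher_empty_grip","load_line"):
    for n,p in P.items(): print(k,n,[(round(r["conf"],2),np.round(r["location"],1).tolist()) for r in tip_of(p,k)[:2]])
im=[]
for n,p in P.items():
    c=proj(p,s["position"]).astype(int); c=np.clip(c,[66,66],[445,317]); print(n,"crop origin",c-[66,66])
    im.append(cv2.resize(p["image"][c[1]-66:c[1]+66,c[0]-66:c[0]+66],None,fx=3,fy=3,interpolation=cv2.INTER_CUBIC))
cv2.imwrite(sys.argv[1],np.hstack(im))
E
python3 chk.py pics/a.png
```

```text
5.3 [ 0.6157 -0.093   0.1432] 0.47089777449443726
pane_slots side [(0.66, [291.3, 209.1]), (0.66, [314.5, 347.2])]
pane_slots top []
pane_empty side [(0.76, [293.8, 188.1]), (0.72, [234.2, 161.0])]
pane_empty top [(0.62, [173.8, 126.9]), (0.56, [258.6, 117.2])]
pusher_empty_grip side [(0.92, [271.8, 206.8])]
pusher_empty_grip top [(0.67, [302.1, 196.0]), (0.54, [174.1, 180.1])]
load_line side [(0.62, [227.5, 215.5]), (0.56, [232.5, 226.6])]
load_line top []
side crop origin [213 122]
top crop origin [240 121]
```

View pics/a.png

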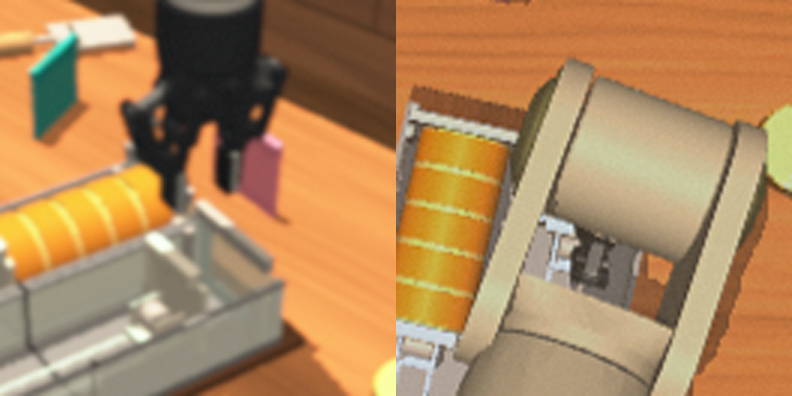

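The side half shows the gripper above the lane and short of the pane, whose trim is at about (290,200). The top view is blocked by the arm. I still need about 37 mm forward, then down.

Emit:
move_arm --plan "0.002 0.0375 0 0 0 0; 0 0 0 0 0 0; 0 0 0.03 0 0 0; 0 0 0.02 0 0 0; 0 0 0.01 0 0 0"

```text
time_s: 6.2
position: [0.6511, -0.0986, 0.0794]
eef_rot: [[0.208, 0.978, -0.003], [0.978, -0.208, 0.001], [0.0, -0.003, -1.0]]
ft_force: [-0.1, -0.0, 0.5]
opening: 0.469
grasp_force: 0.0
```

Emit:
move_arm --plan "0 0 0.007 0 0 0; 0 0 0 0 0 0; 0 0 0 0 0 0"

```text
time_s: 6.5
position: [0.6524, -0.0989, 0.0753]
eef_rot: [[0.207, 0.978, 0.001], [0.978, -0.207, -0.001], [-0.0, 0.002, -1.0]]
ft_force: [0.0, 0.4, 0.5]
opening: 0.468
grasp_force: 0.0
```

```bash
python3 - <<'E'
from h import *
p=camera("side"); print(robot.get_state()["position"])
cv2.imwrite("pics/b.png",cv2.resize(p["image"][150:270,210:350],None,fx=5,fy=5,interpolation=cv2.INTER_CUBIC))
E
```

```text
[ 0.65244828 -0.0989661   0.07541511]
```

View pics/b.png

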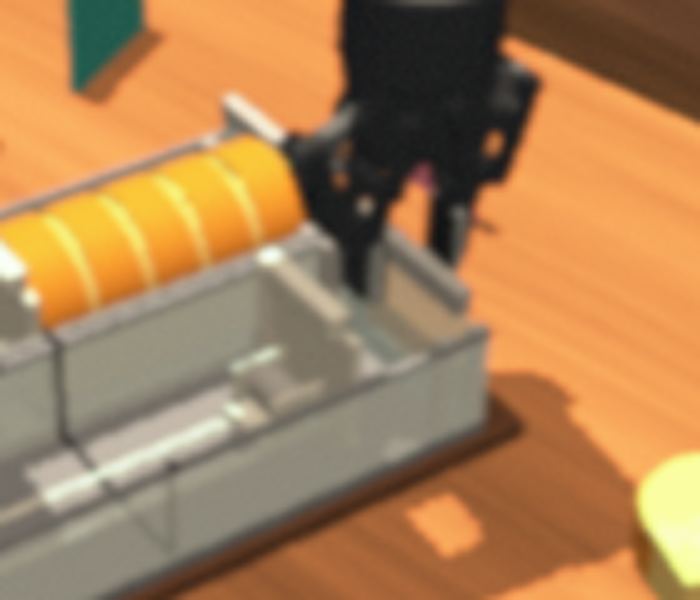

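The crop shows the fingers straddling the pane's trim, side px (295,203), one finger on each side and clear of the pusher bead. I close the gripper.

Emit:
move_arm --plan "0 0 0 0 0 0; 0 0 0 0 0 0; 0 0 0 0 0 0; 0 0 0 0 0 0; 0 0 0 0 0 0" --grip 0 --newtons 30

```text
time_s: 7.05
position: [0.6523, -0.0989, 0.0749]
eef_rot: [[0.207, 0.978, 0.001], [0.978, -0.207, -0.0], [-0.0, 0.001, -1.0]]
ft_force: [0.4, 0.2, 5.0]
opening: 0.096
grasp_force: 31.7
```

Emit:
move_arm --plan "0 0 -0.005 0 0 0; 0 0 -0.01 0 0 0; 0 0 -0.015 0 0 0; 0 0 -0.015 0 0 0; 0 0 -0.015 0 0 0"

```text
time_s: 7.55
position: [0.6519, -0.0988, 0.1354]
eef_rot: [[0.207, 0.978, -0.0], [0.978, -0.207, 0.0], [0.0, -0.0, -1.0]]
ft_force: [1.0, 0.0, -0.7]
opening: 0.098
grasp_force: 30.9
```

Emit:
move_arm --plan "0 0 -0.015 0 0 0; 0 0 -0.015 0 0 0; 0 0 -0.015 0 0 0; 0 0 -0.015 0 0 0; 0 0 -0.015 0 0 0"

```text
time_s: 8.05
position: [0.6518, -0.0987, 0.2105]
eef_rot: [[0.207, 0.978, -0.0], [0.978, -0.207, 0.0], [0.0, -0.0, -1.0]]
ft_force: [0.3, 0.5, -1.2]
opening: 0.093
grasp_force: 30.9
```

Emit:
move_arm --plan "0 0 0 0 0 -0.063; 0 0 0 0 0 -0.063; 0.0424 -0.0191 0 0 0 0; 0.0424 -0.0191 0 0 0 0; 0.0424 -0.0191 0 0 0 0"

```text
time_s: 8.55
position: [0.6046, 0.0339, 0.2097]
eef_rot: [[0.084, 0.996, 0.0], [0.996, -0.084, 0.0], [0.0, -0.0, -1.0]]
ft_force: [0.7, 0.7, -0.6]
opening: 0.101
grasp_force: 30.9
```

Emit:
move_arm --plan "0.0424 -0.0191 0 0 0 0; 0.0424 -0.0191 0 0 0 0; 0.0424 -0.0191 0 0 0 0; 0.0424 -0.0191 0 0 0 0; 0.0424 -0.0191 0 0 0 0"

```text
time_s: 9.05
position: [0.5269, 0.2535, 0.21]
eef_rot: [[0.083, 0.997, 0.0], [0.997, -0.083, 0.0], [0.0, 0.0, -1.0]]
ft_force: [0.4, 0.1, -1.2]
opening: 0.1
grasp_force: 30.9
```

Emit:
move_arm --plan "0.0424 -0.0191 0 0 0 0; 0.0424 -0.0191 0 0 0 0; 0 0 0.03 0 0 0; 0 0 0.03 0 0 0; 0 0 0.02 0 0 0"

```text
time_s: 9.55
position: [0.4958, 0.3398, 0.1279]
eef_rot: [[0.082, 0.997, -0.002], [0.997, -0.082, -0.001], [-0.001, -0.002, -1.0]]
ft_force: [0.5, 0.2, -1.3]
opening: 0.1
grasp_force: 30.8
```

```bash
python3 - <<'E'
from h import *
P={n:camera(n) for n in("side","top")}
s=robot.get_state(); print(s["time_s"],s["position"],s["eef_rot"][:2,1])
for k in("rack_slot","rack","pane_empty"):
    for n,p in P.items(): print(k,n,[(round(r["conf"],2),np.round(r["location"],1).tolist(),onplane(p,r["location"],.006)[:2].round(4)) for r in tip_of(p,k)[:3]])
p=P["side"]; o=np.array([70,110]); S=6
im=cv2.resize(p["image"][110:210,70:200],None,fx=S,fy=S,interpolation=cv2.INTER_CUBIC)
def dr(a,b,c): A,B=[tuple(((proj(p,q)-o+.5)*S).astype(int).tolist()) for q in(a,b)]; cv2.line(im,A,B,c,1)
def W(x,y,z,v=(.459,.3425,-.08)): c_,s_=np.cos(v[2]),np.sin(v[2]); return (v[0]+c_*x-s_*y,v[1]+s_*x+c_*y,z)
for x in(0,.026,.052,.078): dr(W(x,-.038,.046),W(x,.038,.046),(255,0,0))
for a,b in(((-.092,-.06),(.092,-.06)),((.092,-.06),(.092,.06))): dr(W(*a,.006),W(*b,.006),(0,0,255))
t=s["position"]; R=s["eef_rot"]
dr(t-R[:,0]*.047+[0,0,-.055],t+R[:,0]*.047+[0,0,-.055],(0,255,0))
cv2.imwrite("pics/c.png",im)
E
```

```text
9.65 [0.49550329 0.33911678 0.12711543] [ 0.9965578  -0.08275999]
rack_slot side [(0.64, [140.5, 183.7], array([0.5004, 0.3327]))]
rack_slot top [(0.9, [133.3, 234.1], array([0.4935, 0.3429]))]
rack side [(0.6, [125.4, 191.0], array([0.45  , 0.3308])), (0.44, [316.5, 343.8], array([ 0.4382, -0.3554]))]
rack top [(0.68, [273.8, 213.9], array([ 0.5555, -0.0222])), (0.59, [131.6, 244.9], array([0.4653, 0.3461])), (0.59, [294.8, 222.6], array([ 0.5344, -0.077 ]))]
pane_empty side [(0.83, [229.2, 162.2], array([0.7629, 0.2425])), (0.64, [135.2, 161.6], array([0.5566, 0.4494])), (0.61, [292.2, 186.2], array([0.8025, 0.0181]))]
pane_empty top [(0.72, [174.6, 130.4], array([0.7695, 0.2451])), (0.6, [261.3, 116.8], array([0.8104, 0.0165])), (0.59, [266.3, 165.3], array([6.819e-01, 2.000e-04]))]
```

View pics/c.png

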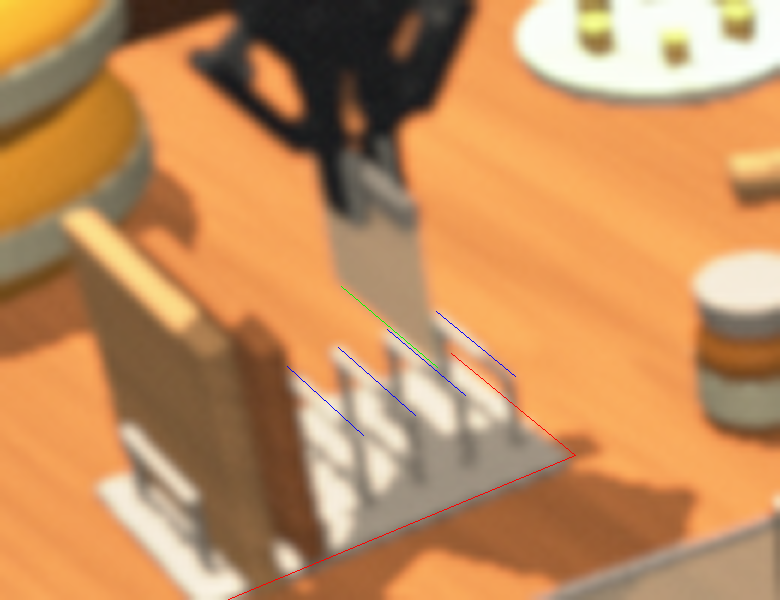

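The crop shows the held pane above the free gap at rack x=+39. Its bottom edge is at about side px (135,165), and the model hoops match the real ones. I shift 2 mm and lower it, slowly at the end.

Emit:
move_arm --plan "0 0.002 0 0 0 0; 0 0 0.015 0 0 0; 0 0 0.015 0 0 0; 0 0 0.015 0 0 0; 0 0 0.01 0 0 0"

```text
time_s: 10.45
position: [0.4988, 0.3393, 0.0737]
eef_rot: [[0.083, 0.997, -0.0], [0.997, -0.083, -0.0], [-0.0, -0.0, -1.0]]
ft_force: [-1.1, 0.3, -0.1]
opening: 0.1
grasp_force: 30.9
```

Emit:
move_arm --plan "0 0 0.003 0 0 0; 0 0 0.003 0 0 0; 0 0 0.002 0 0 0; 0 0 0.002 0 0 0; 0 0 0 0 0 0"

```text
time_s: 10.95
position: [0.4988, 0.3394, 0.0644]
eef_rot: [[0.083, 0.997, 0.0], [0.997, -0.083, 0.0], [0.0, 0.0, -1.0]]
ft_force: [0.5, -0.2, -0.4]
opening: 0.102
grasp_force: 30.9
```

Emit:
move_arm --plan "0 0 0.001 0 0 0; 0 0 0.001 0 0 0; 0 0 0.001 0 0 0; 0 0 0 0 0 0"

```text
time_s: 11.35
position: [0.4987, 0.3394, 0.0612]
eef_rot: [[0.083, 0.997, -0.0], [0.997, -0.083, -0.0], [-0.0, -0.0, -1.0]]
ft_force: [0.3, 0.0, -0.4]
opening: 0.099
grasp_force: 30.9
```

Emit:
move_arm --plan "0 0 0.001 0 0 0; 0 0 0 0 0 0"

```text
time_s: 11.55
position: [0.499, 0.3394, 0.0609]
eef_rot: [[0.083, 0.997, 0.001], [0.997, -0.083, 0.0], [0.0, 0.001, -1.0]]
ft_force: [-0.7, 1.3, 4.0]
opening: 0.099
grasp_force: 31.6
```

Contact at 4 N, so the pane is standing on the rack floor. I release it gently.

Emit:
move_arm --plan "0 0 0 0 0 0; 0 0 0 0 0 0; 0 0 0 0 0 0" --grip 0.014

```text
time_s: 11.85
position: [0.4988, 0.3394, 0.0602]
eef_rot: [[0.083, 0.997, -0.0], [0.997, -0.083, -0.0], [-0.0, -0.0, -1.0]]
ft_force: [-0.0, 0.2, 0.1]
opening: 0.164
grasp_force: 0.0
```

Emit:
move_arm --plan "0 0 0 0 0 0; 0 0 0 0 0 0; 0 0 0 0 0 0; 0 0 0 0 0 0" --grip 0.035

```text
time_s: 12.25
position: [0.4988, 0.3394, 0.0603]
eef_rot: [[0.083, 0.997, -0.0], [0.997, -0.083, 0.0], [0.0, -0.0, -1.0]]
ft_force: [-1.3, 0.2, -0.6]
opening: 0.405
grasp_force: 0.0
```

Emit:
move_arm --plan "0 0 -0.01 0 0 0; 0 0 -0.02 0 0 0; 0 0 -0.03 0 0 0; 0 0 -0.04 0 0 0; 0 0 -0.04 0 0 0"

```text
time_s: 12.75
position: [0.4985, 0.3393, 0.2025]
eef_rot: [[0.083, 0.997, 0.0], [0.997, -0.083, 0.0], [0.0, 0.0, -1.0]]
ft_force: [0.3, -0.5, -0.1]
opening: 0.411
grasp_force: 0.0
```

```bash
python3 - <<'E'
from h import *
P={n:camera(n) for n in("side","top")}
print(robot.get_state()["time_s"])
a=cv2.resize(P["side"]["image"][110:230,70:200],(520,480),interpolation=cv2.INTER_CUBIC)
b=cv2.resize(P["top"]["image"][200:320,90:160],(280,480),interpolation=cv2.INTER_CUBIC)
cv2.imwrite("pics/d.png",np.hstack([a,b]))
E
```

```text
12.85
```

View pics/d.png

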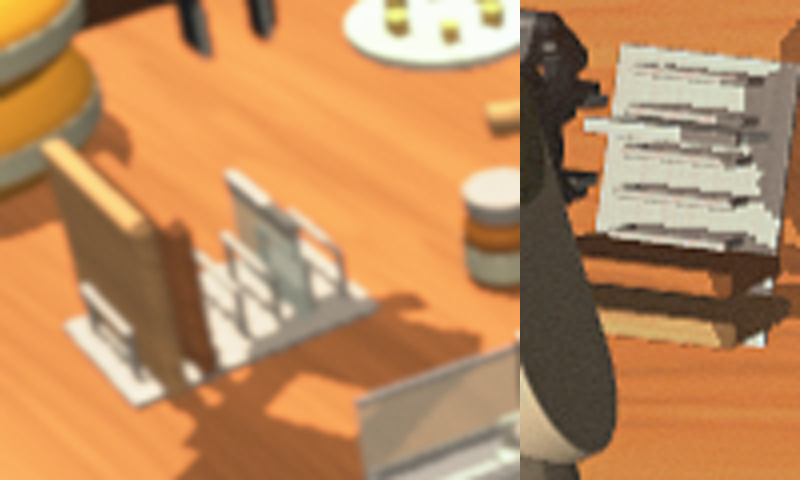

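The pane stands upright in the gap between the hoops, at side px (137,172), undisturbed. Next I go to the pusher bead.

Emit:
move_arm --plan "0 0 0 0 0 0.063; 0 0 0 0 0 0.063; -0.0441 0.0203 0 0 0 0; -0.0441 0.0203 0 0 0 0; -0.0441 0.0203 0 0 0 0" --grip 0.04

```text
time_s: 13.35
position: [0.5308, 0.1959, 0.2005]
eef_rot: [[0.206, 0.978, 0.0], [0.978, -0.206, -0.0], [-0.0, 0.0, -1.0]]
ft_force: [0.3, 0.5, 0.3]
opening: 0.467
grasp_force: 0.0
```

Emit:
move_arm --plan "-0.0441 0.0203 0 0 0 0; -0.0441 0.0203 0 0 0 0; -0.0441 0.0203 0 0 0 0; -0.0441 0.0203 0 0 0 0; -0.0441 0.0203 0 0 0 0"

```text
time_s: 13.85
position: [0.5844, -0.0414, 0.2006]
eef_rot: [[0.208, 0.978, 0.0], [0.978, -0.208, 0.0], [0.0, 0.0, -1.0]]
ft_force: [0.8, -0.0, -0.5]
opening: 0.466
grasp_force: 0.0
```

Emit:
move_arm --plan "-0.0441 0.0203 0 0 0 0; 0 0 0.03 0 0 0; 0 0 0.03 0 0 0; 0 0 0.01 0 0 0; 0 0 0 0 0 0"

```text
time_s: 14.35
position: [0.5946, -0.0865, 0.1295]
eef_rot: [[0.207, 0.978, -0.002], [0.978, -0.207, 0.001], [0.0, -0.003, -1.0]]
ft_force: [-0.1, 0.2, 0.9]
opening: 0.465
grasp_force: 0.0
```

```bash
python3 - <<'E'
from h import *
p=camera("side"); s=robot.get_state(); t=s["position"];R=s["eef_rot"]; print(s["time_s"],t,R[:2,1])
o=np.array([200,150]);S=5
im=cv2.resize(p["image"][150:270,200:340],None,fx=S,fy=S,interpolation=cv2.INTER_CUBIC)
for dz,c in((.1,(0,255,0)),(.02,(0,0,255))):
  for X in(t-R[:,1]*.02,t+R[:,1]*.02,t): 
    q=np.array([X[0],X[1],dz]); cv2.circle(im,tuple(((proj(p,q)-o+.5)*S).astype(int).tolist()),3,c,-1)
cv2.imwrite("pics/e.png",im)
r=tip_of(p,"pusher_empty_grip"); print([(x["conf"],onplane(p,x["location"],.093)) for x in r[:2]])
E
```

```text
14.4 [ 0.59536033 -0.08655905  0.13093403] [ 0.97833796 -0.20701403]
[(0.84, array([ 0.60073161, -0.08862826,  0.093     ])), (0.72, array([ 0.3777928 , -0.38709236,  0.093     ]))]
```

View pics/e.png

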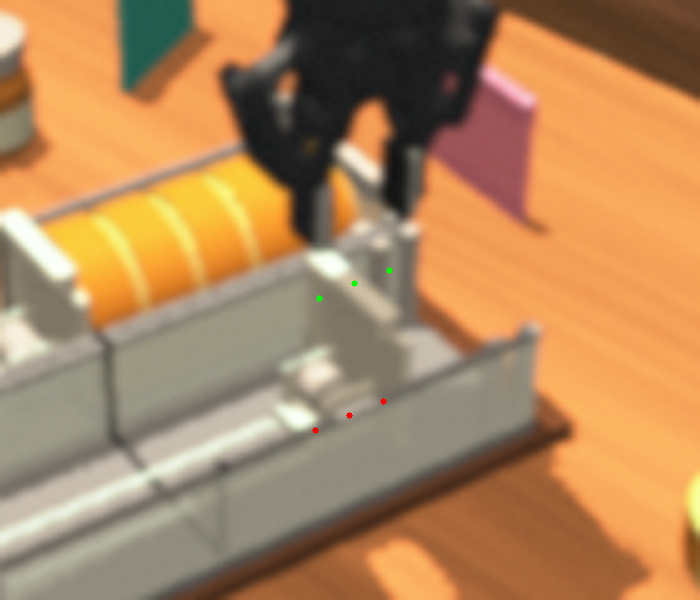

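The bead runs from side px (263,201) to (279,214), and the projected grasp centre (green, side px (271,207)) lies on it. I descend and grip.

Emit:
move_arm --plan "0 0 0.02 0 0 0; 0 0 0.02 0 0 0; 0 0 0.01 0 0 0; 0 0 0.006 0 0 0; 0 0 0 0 0 0"

```text
time_s: 14.95
position: [0.5954, -0.0867, 0.0747]
eef_rot: [[0.207, 0.978, 0.0], [0.978, -0.207, -0.0], [-0.0, 0.0, -1.0]]
ft_force: [0.6, 0.3, 1.0]
opening: 0.47
grasp_force: 0.0
```

Emit:
move_arm --plan "0 0 0 0 0 0; 0 0 0 0 0 0; 0 0 0 0 0 0; 0 0 0 0 0 0; 0 0 0 0 0 0" --grip 0 --newtons 50

```text
time_s: 15.45
position: [0.5948, -0.0867, 0.0754]
eef_rot: [[0.207, 0.978, -0.0], [0.978, -0.207, -0.0], [-0.0, -0.0, -1.0]]
ft_force: [-4.2, 0.4, 5.0]
opening: 0.132
grasp_force: 49.2
```

The bead is held at its front stop. I draw it back 110 mm.

Emit:
move_arm --plan "0 -0.005 0 0 0 0; 0 -0.01 0 0 0 0; 0 -0.01 0 0 0 0; 0 -0.01 0 0 0 0; 0 -0.01 0 0 0 0"

```text
time_s: 15.95
position: [0.5515, -0.0778, 0.0754]
eef_rot: [[0.207, 0.978, 0.003], [0.978, -0.207, -0.001], [-0.001, 0.004, -1.0]]
ft_force: [4.5, -1.3, 5.7]
opening: 0.132
grasp_force: 49.6
```

Emit:
move_arm --plan "0 -0.01 0 0 0 0; 0 -0.01 0 0 0 0; 0 -0.01 0 0 0 0; 0 -0.01 0 0 0 0; 0 -0.01 0 0 0 0"

```text
time_s: 16.45
position: [0.5028, -0.0678, 0.0754]
eef_rot: [[0.207, 0.978, 0.004], [0.978, -0.207, -0.002], [-0.001, 0.004, -1.0]]
ft_force: [4.1, -4.0, 5.6]
opening: 0.132
grasp_force: 49.6
```

Emit:
move_arm --plan "0 -0.01 0 0 0 0; 0 -0.005 0 0 0 0; 0 0 0 0 0 0; 0 0 0 0 0 0; 0 0 0 0 0 0"

```text
time_s: 16.95
position: [0.4883, -0.0648, 0.0753]
eef_rot: [[0.207, 0.978, 0.003], [0.978, -0.207, -0.002], [-0.001, 0.004, -1.0]]
ft_force: [3.3, -3.9, 5.6]
opening: 0.132
grasp_force: 49.7
```

```bash
python3 - <<'E'
from h import *
p=camera("side"); s=robot.get_state(); t=s["position"];R=s["eef_rot"]; print(s["time_s"],t,R[:2,1],s["ft_force"])
u=np.array([np.cos(.206),-np.sin(.206)]); d=np.array([.5948,-.0867])-t[:2]; print("travel",d@u,"lateral",d@[-u[1],u[0]])
o=np.array([190,150]);S=5
im=cv2.resize(p["image"][150:270,190:330],None,fx=S,fy=S,interpolation=cv2.INTER_CUBIC)
cv2.imwrite("pics/f.png",im)
E
```

```text
17.0 [ 0.4883598  -0.06480126  0.07534993] [ 0.97823553 -0.207461  ] [ 4.21559067 -2.9637767   6.16842034]
travel 0.10866902583086975 lateral 0.0003362005655214312
```

View pics/f.png

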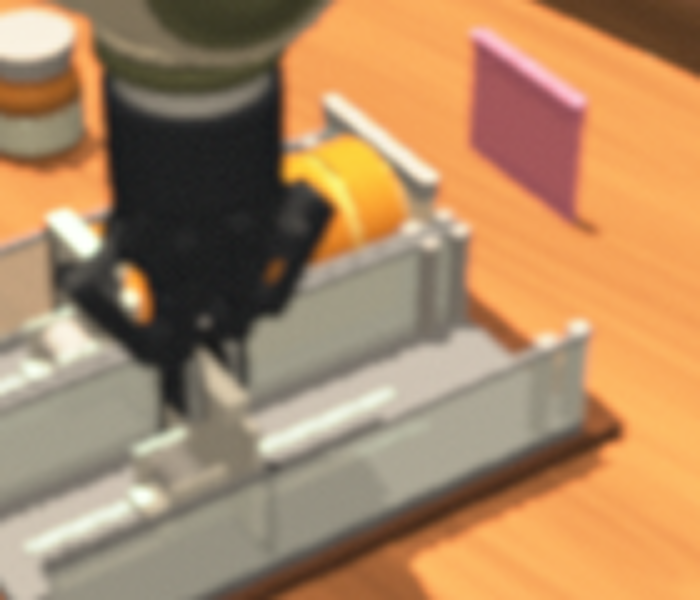

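The paddle's front edge meets the load line on the near divider at about side px (243,243). Measured travel is 108.7 mm, so I add 1.3 mm.

Emit:
move_arm --plan "0 -0.0013 0 0 0 0; 0 0 0 0 0 0; 0 0 0 0 0 0; 0 0 0 0 0 0; 0 0 0 0 0 0"

```text
time_s: 17.5
position: [0.4872, -0.0645, 0.0754]
eef_rot: [[0.207, 0.978, 0.004], [0.978, -0.207, -0.002], [-0.001, 0.004, -1.0]]
ft_force: [3.6, -4.8, 5.7]
opening: 0.128
grasp_force: 49.7
```

```bash
python3 - <<'E'
from h import *
s=robot.get_state(); t=s["position"]
u=np.array([np.cos(.206),-np.sin(.206)]); d=np.array([.5948,-.0867])-t[:2]; print("travel",d@u,s["grasp_force"],s["opening"],s["ft_force"])
if abs(d@u-.110)<.0015 and s["grasp_force"]>40: print(ticket.sign_off())
E
```

```text
travel 0.10990378001958405 49.652011692523956 0.1284024436423388 [ 3.58168595 -4.79020909  5.6979372 ]
the job is handed in; nothing more can be done
None
```

The job is handed in at about 17.5 s: the empty lane's pane stands in the rack gap at x = +39 mm, and the gripper still holds the pusher at a measured 109.9 mm of travel, level with the load line.

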